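Wedge the spring clip off the tape stand's axle

TASK

The roll on the tape stand is to be changed, so take the spring clip off the axle: from the free end, slide the wedge along the axle under the clip's crown pin until it spreads the clip's legs and raises it off, without touching the clip with the gripper while it is still sprung on the axle. Set the clip down gently on the rubber parts pad, standing on its feet, and lay the wedge flat on the bench, clear of the pad. Leave the other things on the bench where they are.

Things in the scene. Friction and masses are not known exactly. Their poses are not given: they have to be found in the camera images.
- seat (a point): Centre of the clip's groove (27 mm wide) on the axis of the level 32 mm steel axle of the blue tape stand, fixed to the bench; axis 100 mm above it. x runs along the axle from the free end to the roll of tape, z up. Beyond the groove: slippery sleeve, x 13 to 85 mm, then hub and roll (101 mm diameter). A forked stop plate at x 14 to 18 mm, 45 mm up from the axis, has a 24 mm slot for the blade.
- axle_end (a point): Rounded free end of the axle, on its axis, 60 mm from the groove's centre. From here 31 mm of bare axle, a dark collar 15 mm long, then the groove. Collar and sleeve are 38 mm in diameter, slippery: their tops lie 19 mm above the axis in one line, along which the wedge's flat bottom can slide. The stop plate keeps the clip in place along the axle as the wedge (pushed with 15 to 20 N) raises it.
- clip_center (a point): Centre of the yellow spring clip astride the axle in the groove, 22 mm along the axle (x), 50 across (y), 67 high (z), 0.12 kg. Seated, 8.5 mm above the axis. Feet 33.5 mm below this point, 43 mm apart: it can stand on them. Raising it takes about 12 N for the first 12 mm; then the legs close over the axle and lift it to perch about 25 mm above its seat. Its feet clear the axle from 45 mm.
- clip_pin (a point): Lowest line of the clip's crown pin, at its middle, 19.5 mm above the clip's centre: a level round pin, 10 mm diameter, along y, under the yellow bridge (top 14 mm above this point). Seated, it leaves a gap 9 mm high above the tops of collar and sleeve and 24 mm wide between the yellow cheeks. Hung on a blade by this pin the clip hangs steadily.
- clip_left (a joint): angle of the clip's left leg, rad: about -0.01 seated on the axle, about 0.08 fully spread on its way off, about -0.044 when free
- clip_right (a joint): the same for the right leg
- wedge_grip (a point): Centre of the wedge's pale wooden handle block (50 long x 24 wide x 46 mm high), 23 mm above its flat bottom; grasp it across the 24 mm (y). x points along the orange blade to its tip. The blade is 14 mm wide, slippery, flat below in one plane with the block. About 0.16 kg in all. It starts lying flat on the bench.
- wedge_notch (a point): Middle of the floor of the notch in the blade, 42 mm ahead of the handle's centre, 23 mm above the wedge's bottom; same axes. The notch is 18 mm long, between a neck (8 mm long, 32 mm high) at the handle block and a crest 26 mm above the bottom, 51 mm ahead of the handle's centre. The clip's pin can rest in it so that the clip can be carried on the wedge.
- wedge_tip (a point): Middle of the wedge's tip edge (3 mm thick), 108 mm ahead of the handle's centre, 1.5 mm above the wedge's bottom; same axes. The blade's top slopes straight from here up to the crest.
- board_top (a point): Centre of the top of the parts pad, a plywood square with black rubber top fixed to the bench, 120 x 120 mm, 18 mm high (rubber 108 x 108 mm); x and y along its edges
- sanding_block: Bystander, loose: brown sanding block, 126x97x24 mm; origin at the centre of its underside
- pencil: Bystander, loose: flat red carpenter's pencil, 178x44x9 mm; origin at the centre of its underside
- tape_measure: Bystander, loose: yellow tape measure, 60x80x66 mm; origin at the centre of its underside
- paste_box: Bystander, loose: red, white and blue carton, 104x71x54 mm; origin at the centre of its underside
- clamp: Bystander, loose: black spring clamp lying flat, 142x97x20 mm; origin at the centre of its underside
Not all that is in view belongs to the job. What is shaped like the part that bears wedge_grip but green or turquoise is not meant.

How it is judged:
On the way, in this order (a step that is already met when the one before it is completed fails the run):
1. the wedge lies under the clip's crown pin and spreads both legs, with the clip still on the axle (x of wedge_tip in the frame of seat above 0.012 m and y of wedge_tip in the frame of seat between -0.016 and 0.016 m and z of wedge_tip in the frame of seat above 0.012 m and z of clip_center in the frame of seat below 0.0275 m and value of joint each of clip_left, clip_right above 0.03 rad and contact force between wedge and clip above 1 N), for 0.04 s.
2. the clip is off the axle, at least 50 mm from its seat (distance between clip_center and seat above 0.0585 m), for 0.2 s.
At the end, for the whole second after the job is handed in: The clip stands at rest on its feet on the pad (within 55 mm of its centre along each edge, upright within 0.15 rad); the wedge lies flat on the bench (within 0.1 rad, handle centre below 30 mm), tip and handle over 60 mm from the pad's centre, at rest, not touching the clip (x of clip_center in the frame of board_top between -0.055 and 0.055 m and y of clip_center in the frame of board_top between -0.055 and 0.055 m and z of clip_center in the frame of board_top between 0.025 and 0.04 m and angle between clip_center's own z axis and vertical below 0.15 rad and linear speed of each of clip, wedge below 0.02 m/s and height (world z) of wedge_grip below 0.03 m and angle between wedge_grip's own z axis and vertical below 0.1 rad and horizontal distance between each of wedge_tip, wedge_grip and board_top above 0.06 m and contact force between wedge and clip below 0.1 N).
It fails at once if the gripper touches the clip while it is still sprung on the axle (risen less than 18 mm) (z of clip_center in the frame of seat between -0.02 and 0.0265 m and horizontal distance between clip_center and seat below 0.02 m and contact force between the arm and clip above 1 N).
It fails at once if the clip is dropped or flies off (faster than 1 m/s) (linear speed of clip above 1 m/s).
It fails at once if a bystander is moved more than 30 mm (distance of any of sanding_block, pencil, tape_measure, paste_box, clamp from where it was at the start of the episode above 0.03 m).
It also fails if it takes over 72 s, if anything falls off the work surface, if the arm or the gripper's body presses on something with over 40 N, if the wrist force passes 120 N, or if a joint passes its speed limit or range.

ROBOT

A 6-joint arm with a two-finger parallel gripper is mounted at the origin on a cart in front of the work surface, level with it; the furniture and walls round the work are solid. World frame = base frame: x ahead of the robot, y to its left, z up, the work surface at z = 0. Lengths are in m, angles in rad, forces in N, time in s.
With the tool pointing down it reaches from about 0.35 to 0.775 m from the base axis. Payload 5.5 kg.
Tool frame: the origin (TCP) lies between the finger pads; the fingertips stand 8 mm ahead of it and the grasp point (between the pads) lies 11 mm behind it; z points along the fingers, y is the line along which they close (so a half turn about z gives the same grasp; the last joint's range is limited). The gripper opens to 85 mm and grips with 20 to 120 N. Pads are 22 mm wide; open, the fingers measure 114 mm over their backs; the gripper's body (76 mm by 85 mm) begins 54 mm behind the grasp point. The pads swing forward as they close: fully open they stand 13 mm farther back than shut.
Start: joints at [-1.426, 0.313, 0.046, 1.304, 0, 1.431], TCP at [0.162, -0.552, 0.239] pointing down, gripper open.
Joint ranges: [-2.76, 2.76], [-0.86, 1.69], [-1.03, 1.26], [-2.2, 2.34], [-1.47, 1.5], [-3.14, 3.14]. Speed limits (rad/s): [2.57, 2.57, 3.14, 3.14, 3.14, 3.14].

INTERFACE

Orientations are given as a unit quaternion [w, x, y, z].
In Python, from workcell import status, vision, job gives the robot as it stands. The module is installed in compiled form; this text tells all that it offers.
- The arm moves only by the tool apply_moves, never from a script. Its argument "moves" is one flat list of numbers, 6 for each row, row after row: the shift along the world's x, y, z in units of 25 mm (1.0 is 25 mm), then the turn, a rotation vector about the world's x, y, z in rad. In form: [x, y, z, rx, ry, rz, x, y, z, rx, ry, rz, ...]. A call has 1 to 20 rows; each row is the pose to reach, as a shift and turn from the pose commanded when the call began; what a row does not reach only later rows make up. A row lasts 1/12 s, in which the tool goes at most 41.7 mm and 7.16 degrees, less where a joint would pass 70% of its speed; a pose out of reach is approached as far as the arm can. A call with a gripper value outside its range is refused whole. "claw" is the opening in per cent of the stroke, from 0 (shut) to 100 (fully open), set as the call begins (left out, the last holds). The fingers move at their own pace and stop on an object; "newtons" is the grip in N (left out, the last holds). Time passes only in rows, so rows that repeat a pose let the fingers close. It gives the time, the measured TCP pose, the force, the opening and the grip force at its end, in the units of the state.
- status.get_state(): the state, without advancing time (a new reading comes with each control period).
- vision.read_camera(name): name is "scene" or "top"; returns a dict with "image" (400x640x3 uint8, blue, green, red), "camera_matrix" (3x3 intrinsics, pixels), "camera_from_world" (4x4, takes a point from world to camera coordinates). Camera axes: x right, y down, z forward; pixel columns grow to the right and rows downward; lengths in m; the calibration is good to about 2 mm. A picture is of the moment at which its call begins. There is no depth.
- job.hand_in(): hands the job in; it is judged then, once.
The state is a dict: "clock": time; "joint_pos": joint angles; "qvel": joint speeds; "tau": joint torques, N m; "tcp_pos": TCP position; "orientation": TCP orientation; "wrist_force": force on the tool from outside, world axes, zero at the start; "ft_torque": the same for the moment, N m; "finger_gap": finger opening in m; "grip_force": force on a finger pad.
Only numpy, scipy, OpenCV 4.12 (cv2) and the standard library are available. Lean on these libraries where they do the work, as an engineer would, in place of code of your own. Each camera call takes 0.05 s, during which the arm holds its last target. There are 200 camera calls.

## Working session

There is one attempt and no reset: what is moved stays moved. The work goes in short steps, Python scripts to look and compute and a tool call to move; the robot and the scene stay as the last step left them, time stands still between calls to the robot, and variables do not carry over. Pictures are saved under pics/ and viewed, at most 14 in all, crops included, and the job is handed in when it is done.

Besides the shell and the picture viewer there is one more tool, called after "Emit:" by a JSON object that holds its "api" and its "payload", one argument or row to a line. apply_moves: Moves the arm, as the interface text tells. Its arguments: {"type":"object","properties":{"moves":{"type":"array","items":{"type":"number"}},"claw":{"type":"number"},"newtons":{"type":"number"}},"required":["moves"]}

```bash
mkdir -p pics; cat > h.py <<'E'
import numpy as np, cv2
from workcell import status, vision, job
def cam(n,save=None):
    d=vision.read_camera(n)
    if save: cv2.imwrite('pics/'+save,d['image'])
    return d['image'],np.array(d['camera_matrix']),np.array(d['camera_from_world'])
def ray(K,T,uv):
    R,t=T[:3,:3],T[:3,3]
    o=-R.T@t; v=R.T@np.linalg.solve(K,[uv[0],uv[1],1.0]); return o,v/np.linalg.norm(v)
def plane(K,T,uv,z):
    o,v=ray(K,T,uv); return o+v*(z-o[2])/v[2]
def proj(K,T,p):
    c=T[:3,:3]@np.array(p)+T[:3,3]; q=K@c; return q[:2]/q[2]
def two(r1,r2):
    A=[];b=[]
    for o,v in (r1,r2):
        P=np.eye(3)-np.outer(v,v);A.append(P);b.append(P@o)
    x=np.linalg.lstsq(np.vstack(A),np.hstack(b),rcond=None)[0]
    return x,[np.linalg.norm((np.eye(3)-np.outer(v,v))@(x-o)) for o,v in (r1,r2)]
E
python3 - <<'E'
from h import *
a,K,T=cam('scene','s0.png');b,K2,T2=cam('top','t0.png')
np.set_printoptions(precision=4,suppress=True)
for k,t in((K,T),(K2,T2)): print(k[0,0],-t[:3,:3].T@t[:3,3],t[:3,:3])
print(status.get_state())
E
```

```text
462.81306922882897 [-0.1673  0.6233  0.9803] [[-0.6137 -0.7895 -0.0058]
 [-0.5439  0.4281 -0.7217]
 [ 0.5723 -0.4397 -0.6922]]
428.6745843979367 [0.4043 0.0986 1.2489] [[ 0.0133 -0.9994  0.0313]
 [-0.9906 -0.0175 -0.1357]
 [ 0.1362 -0.0292 -0.9903]]
{'clock': 0.1, 'joint_pos': array([-1.4256,  0.3139,  0.0451,  1.3036,  0.    ,  1.4313]), 'qvel': array([ 0.0004, -0.0028,  0.0015,  0.0005, -0.0002,  0.0002]), 'tau': array([  0.0036, -48.1724,  29.9246,   0.0125,  -0.0002,   0.    ]), 'tcp_pos': array([ 0.1615, -0.5514,  0.2385]), 'orientation': array([-0.0008,  0.9899,  0.1419,  0.    ]), 'wrist_force': array([-0.5677,  0.5297, -1.3853]), 'ft_torque': array([ 0.0361,  0.0132, -0.0348]), 'grip_force': 0.0, 'finger_gap': 0.08541815773312439}
```

View pics/s0.png

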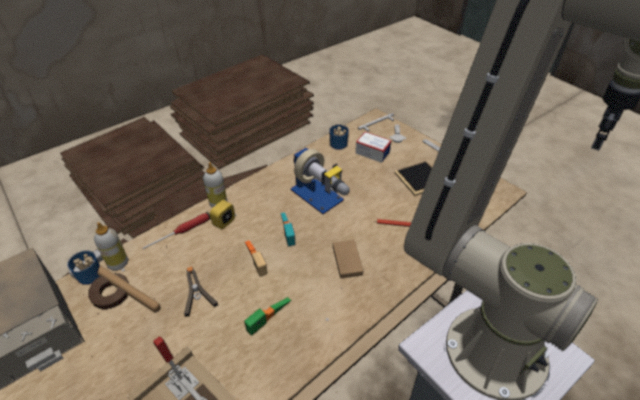

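View pics/t0.png

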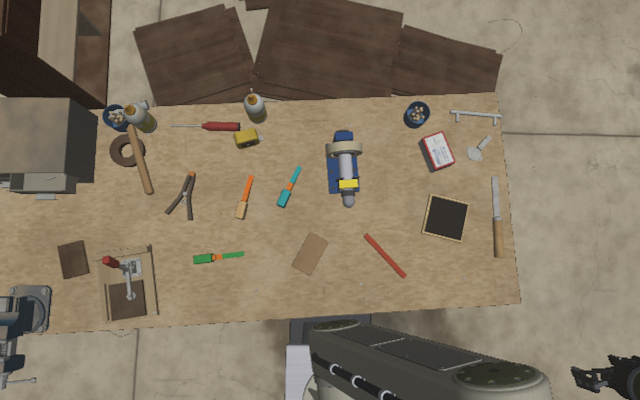

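Three wedge-shaped things appear in the top view: pale handle with orange blade at (244,200), turquoise at (289,188) and green at (218,257). The pale/orange one fits; the pad is at (446,217) and the stand with the yellow clip at (347,175). I'll confirm this in one crop and measure.

```bash
python3 - <<'E'
from h import *
np.set_printoptions(precision=4,suppress=True)
a,K,T=cam('scene');b,K2,T2=cam('top')
c1=cv2.resize(b[165:225,225:305],None,fx=5,fy=5,interpolation=3)
c2=cv2.resize(b[120:220,320:380],None,fx=4,fy=4,interpolation=3)
c3=cv2.resize(a[235:280,230:310],None,fx=5,fy=5,interpolation=3)
c4=cv2.resize(a[140:215,285:355],None,fx=4,fy=4,interpolation=3)
o=np.zeros((600,800,3),np.uint8)
for c,(y,x) in((c1,(0,0)),(c2,(0,400)),(c3,(305,0)),(c4,(400-100,400))):
    c=c[:600-y,:800-x]
    if c is c2 : pass
    o[y:y+c.shape[0],x:x+c.shape[1]]=c
o[0:300,400:640]=c2[100:400,:]
cv2.imwrite('pics/c1.png',o)
def blob(im,K,T,lo,hi,box,z,name):
    h=cv2.cvtColor(im,cv2.COLOR_BGR2HSV); m=cv2.inRange(h,lo,hi); mm=np.zeros_like(m)
    x0,y0,x1,y1=box; mm[y0:y1,x0:x1]=m[y0:y1,x0:x1]
    n,l,s,c=cv2.connectedComponentsWithStats(mm); i=1+np.argmax(s[1:,4])
    r=cv2.minAreaRect(np.argwhere(l==i)[:,::-1].astype(np.float32)); 
    print(name,s[i,4],c[i],[plane(K,T,p,z) [:2]for p in cv2.boxPoints(r)],plane(K,T,r[0],z)[:2]); print(cv2.boxPoints(r).ravel())
    return c[i]
blob(b,K2,T2,(5,150,120),(20,255,255),(232,170,262,225),.012,'blade')
blob(b,K2,T2,(10,50,150),(25,149,255),(232,190,262,225),.046,'handle')
blob(b,K2,T2,(22,150,120),(32,255,255),(330,165,365,200),.142,'clip')
blob(b,K2,T2,(0,0,0),(180,255,60),(415,185,475,250),.018,'pad')
blob(a,K,T,(22,150,120),(32,255,255),(320,160,350,195),.142,'clipS')
blob(a,K,T,(0,0,0),(180,255,60),(390,155,450,200),.018,'padS')
blob(a,K,T,(5,150,120),(20,255,255),(240,235,275,280),.012,'bladeS')
E
```

```text
blade 135 [247.2222 188.1259] [array([0.555 , 0.2988]), array([0.631 , 0.2804]), array([0.6271, 0.2657]), array([0.5511, 0.2842])] [0.5909 0.2823]
[241.     200.     248.3585 174.2453 253.3773 175.6792 246.0189 201.434 ]
handle 885 [246.9232 207.6723] [array([0.5788, 0.3196]), array([0.5803, 0.2382]), array([0.4843, 0.2351]), array([0.483 , 0.3156])] [0.5313 0.2772]
[232. 190. 261. 190. 261. 224. 232. 224.]
clip 148 [347.7905 183.4189] [array([0.5963, 0.0256]), array([ 0.6009, -0.0222]), array([ 0.5792, -0.024 ]), array([0.5746, 0.0238])] [0.5877 0.0008]
[338.4647 180.0412 356.6647 178.6412 357.2941 186.8235 339.0941 188.2235]
pad 1273 [445.9796 217.769 ] [array([ 0.4716, -0.2327]), array([ 0.575 , -0.2578]), array([ 0.5538, -0.3609]), array([ 0.4506, -0.3346])] [ 0.5124 -0.2964]
[424.5411 231.5647 432.4    196.2    467.5529 204.0117 459.6941 239.3765]
clipS 92 [332.8804 171.6413] [array([0.5927, 0.025 ]), array([ 0.6004, -0.0256]), array([ 0.5729, -0.0183]), array([0.5659, 0.0315])] [0.5828 0.0034]
[324.5302 173.3289 336.9463 164.6376 341.1745 170.6779 328.7584 179.3692]
padS 525 [417.0495 175.12  ] [array([ 0.5702, -0.2613]), array([ 0.5417, -0.368 ]), array([ 0.454 , -0.3024]), array([ 0.4828, -0.2025])] [ 0.5111 -0.2822]
[399.3949 169.9427 429.0095 161.2325 435.6497 183.8089 406.035  192.5191]
bladeS 66 [250.1364 246.803 ] [array([0.6198, 0.2816]), array([0.6191, 0.2679]), array([0.5742, 0.2773]), array([0.575 , 0.2906])] [0.5968 0.2794]
[245.  242.  249.4 239.8 255.2 251.4 250.8 253.6]
```

View pics/c1.png

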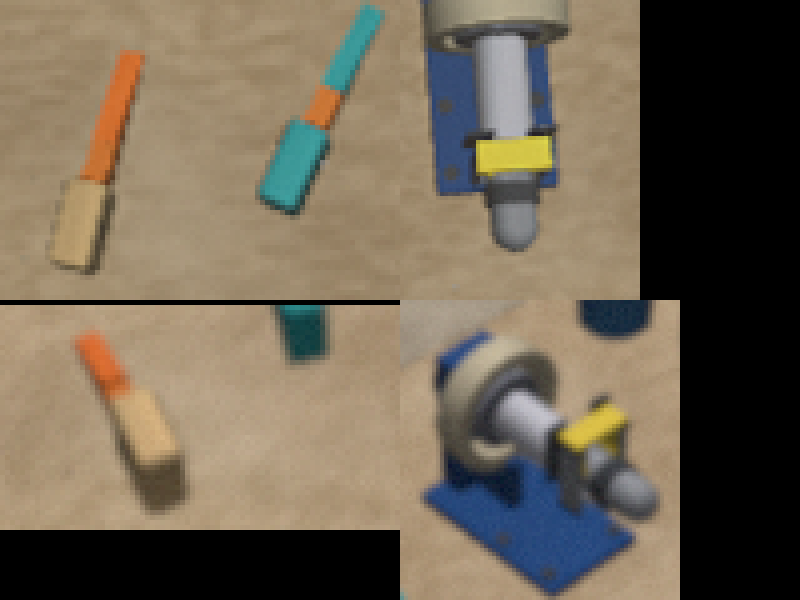

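The crop confirms the wedge: pale block at about (240,209) and orange blade with its tip at (251.4,175.8), while the twin has a turquoise block and tip. The clip bridge is at (347.8,183.5) and the axle's free end at about (348.7,207). I'll now turn these into poses.

```bash
python3 - <<'E'
from h import *
np.set_printoptions(precision=4,suppress=True)
a,K,T=cam('scene');b,K2,T2=cam('top')
h=cv2.cvtColor(b,cv2.COLOR_BGR2HSV)
# blade centreline
m=cv2.inRange(h,(5,165,120),(18,255,255)); m[:, :238]=0;m[:,260:]=0;m[:172]=0;m[203:]=0
ys,xs=np.nonzero(m); tip=plane(K2,T2,(251.4,175.6),.003)
P=[]
for y in range(176,200,3):
    x=xs[ys==y]
    if len(x): P.append(plane(K2,T2,(x.mean(),y),.003+.026*(y-175.6)/19 if y<194 else .025)[:2])
P=np.array(P); print(P); d=np.linalg.svd(P-P.mean(0))[2][0]; d*=np.sign(d[0]); print('blade yaw',np.arctan2(d[1],d[0]))
g=plane(K2,T2,(240.4,209.6),.046); print('tip',tip,'grip',g,np.linalg.norm((tip-g)[:2]),'yaw',np.arctan2(*(tip-g)[[1,0]]))
# scene check
for p in (tip,[*g[:2],.046]): print('scene px',proj(K,T,p))
# sleeve centreline
m=((h[...,1]<45)&(h[...,2]>110)).astype(np.uint8)
S=[]
for y in list(range(156,176,3)):
    x=np.nonzero(m[y,330:365])[0]+330; S.append([*plane(K2,T2,(x.mean(),y),.1)[:2],len(x)])
S=np.array(S);print(S)
e=plane(K2,T2,(348.75,207.2),.1);print('end',e)
c=plane(K2,T2,(347.9,182.8),.142);print('clip',c,'dist',np.linalg.norm((e-c)[:2]),'yaw',np.arctan2(*(c-e)[[1,0]]))
for n,p in (('clip',c),('end',e)): print(n,'scene px',proj(K,T,p))
for uv,z in (((366,236),.0),((404,275),0),((446,217),.018),((345,130),.1),((438,150),.05),((309,253),.02)): print(uv,plane(K2,T2,uv,z)[:2])
E
```

```text
[[0.6275 0.2737]
 [0.6178 0.2758]
 [0.6082 0.2777]
 [0.5987 0.2797]
 [0.5892 0.2817]
 [0.5798 0.2836]
 [0.571  0.2831]
 [0.5623 0.2856]]
blade yaw -0.1761759580402573
tip [0.6288 0.2727 0.003 ] grip [0.5237 0.2939 0.046 ] 0.10719948985269694 yaw -0.1991177459172658
scene px [246.4589 240.6587]
scene px [258.7774 258.0588]
[[ 0.6708  0.0041 12.    ]
 [ 0.6624  0.004  12.    ]
 [ 0.654   0.004  12.    ]
 [ 0.6457  0.0015 13.    ]
 [ 0.6373  0.0025 13.    ]
 [ 0.629   0.0011 12.    ]
 [ 0.6207 -0.0014 13.    ]]
end [ 0.5297 -0.0056  0.1   ]
clip [0.5894 0.0008 0.142 ] dist 0.060048740395023614 yaw 0.10633436217652448
clip scene px [332.1092 170.4078]
end scene px [347.2307 191.9967]
(366, 236) [ 0.4571 -0.0655]
(404, 275) [ 0.3466 -0.1754]
(446, 217) [ 0.5147 -0.2964]
(345, 130) [0.7444 0.0059]
(438, 150) [ 0.7057 -0.2678]
(309, 253) [0.4058 0.0996]
```

Wedge grip is at (0.524,0.293) with yaw −0.19. Tip to grip measures 107 mm against 108, and axle end to clip 60.0 mm against 60. Axle yaw is about 0.095, and the seat is at (0.589,0.001). I'll go above the wedge.

Emit:
{"api": "apply_moves", "payload": {
  "moves": [12.8,10,0,0,0,1.2,12.8,10,0,0,0,1.2,12.8,10,0,0,0,1.2,12.8,10,0,0,0,1.2,12.8,10,0,0,0,1.2,12.8,10,0,0,0,1.2,12.8,10,0,0,0,1.2,12.8,10,0,0,0,1.2,12.8,10,0,0,0,1.2,12.8,10,0,0,0,1.2,14.5,33.8,0,0,0,2.667,14.5,33.8,0,0,0,2.667,14.5,33.8,0,0,0,2.667,14.5,33.8,0,0,0,2.667,14.5,33.8,0,0,0,2.667,14.5,33.8,0,0,0,2.667,14.5,33.8,0,0,0,2.667,14.5,33.8,0,0,0,2.667,14.5,33.8,0,0,0,2.667,14.5,33.8,0,0,0,2.667],
  "claw": 100,
  "newtons": 60
}}

```text
clock: 1.97
tcp_pos: [0.5109, 0.1158, 0.2395]
orientation: [0.0, 0.199, 0.98, 0.0]
wrist_force: [-0.0, -0.6, 0.0]
finger_gap: 0.0857
grip_force: 0.0
```

Emit:
{"api": "apply_moves", "payload": {
  "moves": [0.5,7.1,0,0,0,0.21,0.5,7.1,0,0,0,0.21,0.5,7.1,0,0,0,0.21,0.5,7.1,0,0,0,0.21,0.5,7.1,0,0,0,0.21,0.5,7.1,-4,0,0,0.21,0.5,7.1,-4,0,0,0.21,0.5,7.1,-4,0,0,0.21,0.5,7.1,-4,0,0,0.21]
}}

```text
clock: 2.72
tcp_pos: [0.5201, 0.2897, 0.1339]
orientation: [-0.004, 0.098, 0.995, -0.002]
wrist_force: [-1.1, 0.3, 0.1]
finger_gap: 0.0852
grip_force: 0.0
```

```bash
python3 - <<'E'
from h import *
np.set_printoptions(precision=4,suppress=True)
a,K,T=cam('scene');b,K2,T2=cam('top')
s=status.get_state();q=s['orientation'];print(s['tcp_pos'],q,2*np.arctan2(q[2],q[1]))
c=proj(K2,T2,[.524,.293,.03]).astype(int);d=proj(K,T,[.524,.293,.03]).astype(int)
f=lambda i,c:cv2.resize(i[c[1]-40:c[1]+40,c[0]-40:c[0]+40],None,fx=5,fy=5,interpolation=3)
print(c,d);cv2.imwrite('pics/c2.png',np.hstack([f(b,c),f(a,d)]))
E
```

```text
[0.5235 0.2908 0.1393] [-0.0006  0.0984  0.9951 -0.0003] 2.9445160312775633
[241 210] [259 261]
```

View pics/c2.png

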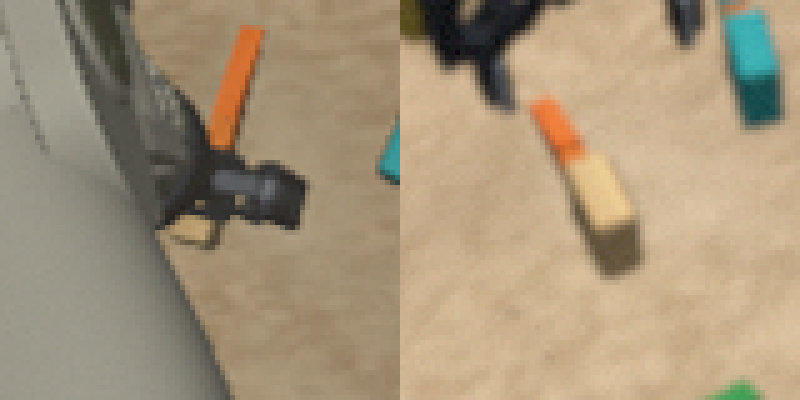

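The gripper sits over the pale block of the orange wedge, with the fingers astride it. Next I descend and close.

Emit:
{"api": "apply_moves", "payload": {
  "moves": [0,0.1,-1.5,0,0,0,0,0.1,-3,0,0,0,0,0.1,-4,0,0,0,0,0.1,-4.6,0,0,0,0,0.1,-5,0,0,0,0,0.1,-5,0,0,0,0,0.1,-5,0,0,0]
}}

```text
clock: 3.4
tcp_pos: [0.5252, 0.2941, 0.016]
orientation: [0.001, 0.098, 0.995, 0.001]
wrist_force: [-0.2, -0.3, 0.7]
finger_gap: 0.0851
grip_force: 0.0
```

Emit:
{"api": "apply_moves", "payload": {
  "moves": [0,0,0,0,0,0,0,0,0,0,0,0,0,0,0,0,0,0,0,0,0,0,0,0,0,0,0,0,0,0,0,0,0,0,0,0,0,0,0,0,0,0,0,0,0,0,0,0],
  "claw": 0,
  "newtons": 70
}}

```text
clock: 4.07
tcp_pos: [0.5242, 0.294, 0.0151]
orientation: [0.001, 0.098, 0.995, 0.0]
wrist_force: [-1.2, 1.2, 5.4]
finger_gap: 0.0232
grip_force: 69.2
```

Emit:
{"api": "apply_moves", "payload": {
  "moves": [0,0,0.4,0,0,0,0,0,1.5,0,0,0,0,0,2.8,0,0,0,-0.2,-0.5,4.2,0,0,0.05,-0.7,-1.9,5.6,0,0,0.1,-1.2,-3.3,5.6,0,0,0.15,-1.8,-4.7,5.6,0,0,0.2,-2.4,-6.2,5.6,0,0,0.25,-3,-7.8,5.6,0,0,0.291,-3.6,-9.3,5.6,0,0,0.291,-4.1,-10.8,5.6,0,0,0.291,-4.5,-11.8,5.6,0,0,0.291,-4.7,-12.4,5.6,0,0,0.291,-4.7,-12.4,5.6,0,0,0.291,-4.7,-12.4,5.6,0,0,0.291,-4.7,-12.4,5.6,0,0,0.291]
}}

```text
clock: 5.4
tcp_pos: [0.4062, -0.0159, 0.1544]
orientation: [-0.0, -0.047, 0.999, 0.0]
wrist_force: [0.2, 0.0, -2.5]
finger_gap: 0.0232
grip_force: 69.1
```

```bash
python3 - <<'E'
from h import *
np.set_printoptions(precision=4,suppress=True)
a,K,T=cam('scene');b,K2,T2=cam('top')
s=status.get_state();q=s['orientation'];p=s['tcp_pos'];y=2*np.arctan2(q[2],q[1])-np.pi;print(p,q,y,s['wrist_force'])
u=np.array([np.cos(y),np.sin(y),0])
for n in (.108,.05): print('expected top/scene px',proj(K2,T2,p+u*n+[0,0,-.012 if n>.1 else .01]),proj(K,T,p+u*n+[0,0,-.012 if n>.1 else .01]))
c=proj(K2,T2,p+u*.12).astype(int);d=proj(K,T,p+u*.12).astype(int);print(c,d)
f=lambda i,c:cv2.resize(i[c[1]-40:c[1]+40,c[0]-40:c[0]+40],None,fx=5,fy=5,interpolation=3)
cv2.imwrite('pics/c3.png',np.hstack([f(b,c),f(a,d)]))
E
```

```text
[ 0.4064 -0.0155  0.1543] [-0.0001 -0.0478  0.9989  0.0002] 0.09555044879229158 [ 0.3556  0.7714 -2.1158]
expected top/scene px [350.0446 211.504 ] [351.443 183.776]
expected top/scene px [352.9377 233.4277] [367.9151 188.3556]
[350 206] [348 178]
```

View pics/c3.png

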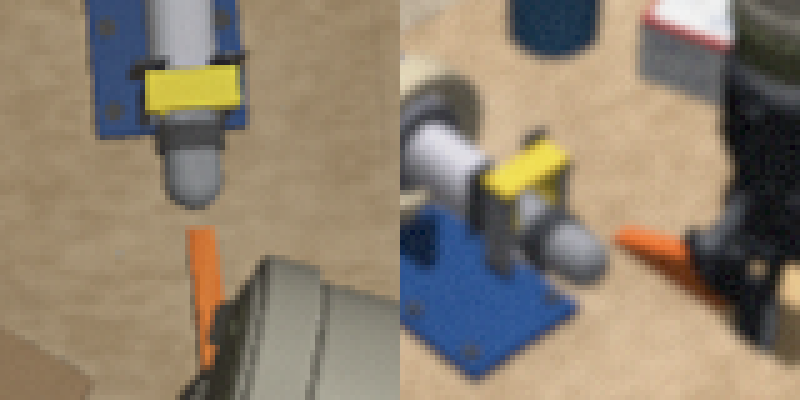

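In the top view the tip is at (350.2,211.8), in line with the axle and where the grip pose predicts. In the scene view the tip is at about (352,185.6), slightly low. I'll triangulate to check the pitch.

```bash
python3 - <<'E'
from h import *
np.set_printoptions(precision=4,suppress=True)
a,K,T=cam('scene');b,K2,T2=cam('top')
def om(i,x0,y0,x1,y1):
    h=cv2.cvtColor(i,cv2.COLOR_BGR2HSV);m=cv2.inRange(h,(4,150,100),(19,255,255));o=m*0;o[y0:y1,x0:x1]=m[y0:y1,x0:x1]
    ys,xs=np.nonzero(o);return xs,ys
xs,ys=om(b,340,205,362,245)
for y in range(ys.min(),ys.max()+1,3): print('top',y,xs[ys==y].min(),xs[ys==y].max(),plane(K2,T2,(xs[ys==y].mean(),y),.15)[:2])
t2=(xs[ys<=ys.min()+1].mean(),ys.min()-.3)
xs,ys=om(a,345,175,380,205)
for x in range(xs.min(),xs.max()+1,2): print('sc',x,ys[xs==x].min(),ys[xs==x].max())
t1=(xs.min()-.3,ys[xs<=xs.min()+1].mean());print(t1,t2,two(ray(K,T,t1),ray(K2,T2,t2)))
# clip bridge centroid both views (top face)
print(two(ray(K,T,(332.6,171)),ray(K2,T2,(347.9,183))))
E
```

```text
top 212 348 352 [ 0.5118 -0.0044]
top 215 348 352 [ 0.5041 -0.0044]
top 218 348 353 [ 0.4963 -0.0057]
top 221 348 353 [ 0.4886 -0.0058]
top 224 349 353 [ 0.4809 -0.0071]
top 227 349 352 [ 0.4732 -0.0058]
top 230 350 351 [ 0.4655 -0.0059]
top 233 350 350 [ 0.4578 -0.0046]
top 236 350 352 [ 0.4502 -0.0072]
top 239 351 351 [ 0.4425 -0.0072]
sc 351 185 186
sc 353 184 187
sc 355 184 188
sc 357 185 189
sc 359 185 191
sc 361 186 192
sc 363 186 193
sc 365 195 195Traceback (most recent call last):
  File "<stdin>", line 11, in <module>
    return umr_minimum(a, axis, None, out, keepdims, initial, where)
ValueError: zero-size array to reduction operation minimum which has no identity
```

```bash
python3 - <<'E'
from h import *
np.set_printoptions(precision=4,suppress=True)
b,K,T=cam('top')
s=cv2.cvtColor(b,cv2.COLOR_BGR2HSV)[...,1].astype(float)
P=[]
for y in (157,160,163,166,169,172,175,191,193,195,197,199,201,203,205):
    r=s[y,325:370]; 
    # nearest low-saturation run around axle centre
    c=22; l=c
    while r[l]<70: l-=1
    h=c
    while r[h]<70: h+=1
    l2=l+(r[l]-70)/(r[l]-r[l+1]); h2=h-(r[h]-70)/(r[h]-r[h-1])
    p=plane(K,T,(325+(l2+h2)/2,y),.1); P.append(p[:2]); print(y,325+l2,325+h2,p[:2])
P=np.array(P); 
for Q in (P,P[:7],P[7:]):
    k=np.polyfit(Q[:,0],Q[:,1],1); print(np.arctan(k[0]),np.polyval(k,[.5297,.589,.65]))
y=(s[183,325:370]>0); hs=cv2.cvtColor(b,cv2.COLOR_BGR2HSV); m=cv2.inRange(hs,(20,120,100),(35,255,255))[165:200,325:370]
ys,xs=np.nonzero(m); print('bridge',xs.mean()+325,ys.mean()+165, plane(K,T,(xs.mean()+325,ys.mean()+165),.142), xs.min()+325,xs.max()+325)
E
```

```text
157 327.4875 351.4691358024691 [0.6677 0.0206]
160 337.67816091954023 351.45882352941175 [0.6596 0.0066]
163 337.87012987012986 352.0379746835443 [0.6512 0.0055]
166 338.2345679012346 352.247311827957 [0.6429 0.0046]
169 338.4516129032258 355.55555555555554 [ 0.6346 -0.0003]
172 338.6263736263736 352.734375 [0.6262 0.0033]
175 338.85897435897436 353.0722891566265 [0.6179 0.0025]
191 340.6666666666667 354.77358490566036 [ 0.5739 -0.0026]
193 339.6666666666667 354.741935483871 [ 0.5683 -0.0012]
195 340.45454545454544 354.7586206896552 [ 0.5629 -0.0023]
197 341.5 354.22222222222223 [ 0.5574 -0.003 ]
199 341.54545454545456 354.60869565217394 [ 0.552  -0.0037]
201 342.0 354.7878787878788 [ 0.5465 -0.0045]
203 341.6 354.6 [ 0.5411 -0.0038]
205 342.6 353.9047619047619 [ 0.5356 -0.0042]
0.11406719961411049 [-0.0064  0.0004  0.0074]
0.2779029544728755 [-0.0262 -0.0093  0.0081]
0.06911683295167644 [-0.0049 -0.0008  0.0034]
bridge 348.01851851851853 183.39506172839506 [0.5878 0.0005 0.142 ] 339 357
```

The axle line is consistent: yaw 0.095, through (0.589,0.000). I'll lower the wedge and slide the tip just under the pin, about 3 mm above the collar top.

Emit:
{"api": "apply_moves", "payload": {
  "moves": [0,-0.06,-0.35,0,0,0,0,-0.06,-0.7,0,0,0,0.3,-0.03,-0.7,0,0,0,0.7,0.01,-0.7,0,0,0,1.1,0.05,-0.7,0,0,0,1.5,0.09,-0.7,0,0,0,1.9,0.13,-0.7,0,0,0,2.3,0.16,-0.7,0,0,0,2.7,0.2,-0.7,0,0,0,3,0.23,-0.7,0,0,0,3.25,0.25,-0.7,0,0,0,3.25,0.25,-0.7,0,0,0,3.25,0.25,-0.7,0,0,0]
}}

```text
clock: 6.73
tcp_pos: [0.4874, -0.0099, 0.1365]
orientation: [-0.0, -0.047, 0.999, 0.0]
wrist_force: [0.4, 0.9, -2.1]
finger_gap: 0.0234
grip_force: 69.0
```

```bash
python3 - <<'E'
from h import *
np.set_printoptions(precision=4,suppress=True)
a,K,T=cam('scene');b,K2,T2=cam('top')
s=status.get_state();q=s['orientation'];p=s['tcp_pos'];y=2*np.arctan2(q[2],q[1])-np.pi;print(p,q,y,s['wrist_force'],s['ft_torque'])
f=lambda i,c:cv2.resize(i[c[1]-33:c[1]+33,c[0]-33:c[0]+33],None,fx=6,fy=6,interpolation=3)
cv2.imwrite('pics/c4.png',np.hstack([f(b,(348,190)),f(a,(342,180))]))
E
```

```text
[ 0.4871 -0.01    0.1368] [-0.0002 -0.0471  0.9989  0.0001] 0.09415170385595228 [-0.5679 -0.8246 -1.1512] [0.0105 0.0616 0.0245]
```

View pics/c4.png

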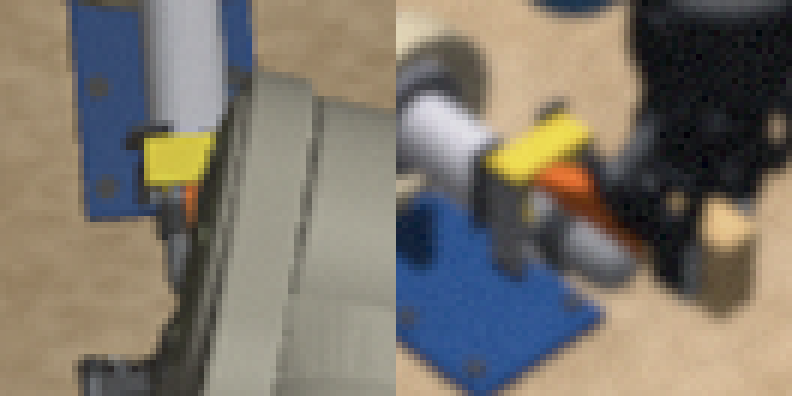

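The blade tip now goes under the yellow bridge over the collar, with no contact force. Next I lower the wedge's bottom onto the collar.

Emit:
{"api": "apply_moves", "payload": {
  "moves": [0,0,-0.06,0,0,0,0,0,-0.11,0,0,0,0,0,-0.11,0,0,0,0,0,-0.11,0,0,0]
}}

```text
clock: 7.17
tcp_pos: [0.4873, -0.0101, 0.1342]
orientation: [0.0, -0.047, 0.999, 0.0]
wrist_force: [0.3, 0.2, -2.7]
finger_gap: 0.0234
grip_force: 69.2
```

Emit:
{"api": "apply_moves", "payload": {
  "moves": [0,0,-0.04,0,0,0,0,0,-0.04,0,0,0,0,0,-0.04,0,0,0]
}}

```text
clock: 7.42
tcp_pos: [0.4881, -0.0101, 0.1336]
orientation: [0.001, -0.047, 0.999, -0.0]
wrist_force: [0.2, -0.5, 0.5]
finger_gap: 0.023
grip_force: 69.7
```

Emit:
{"api": "apply_moves", "payload": {
  "moves": [0.1,0.01,0,0,0,0,0.2,0.02,0,0,0,0,0.3,0.03,0,0,0,0,0.4,0.04,0,0,0,0,0.5,0.05,0,0,0,0,0.6,0.06,0,0,0,0,0.7,0.07,0,0,0,0,0.8,0.08,0,0,0,0,0.9,0.09,0,0,0,0,1,0.1,0,0,0,0]
}}

```text
clock: 8.25
tcp_pos: [0.5082, -0.0075, 0.1334]
orientation: [-0.004, -0.047, 0.999, -0.0]
wrist_force: [-17.4, -2.4, 17.3]
finger_gap: 0.0231
grip_force: 71.6
```

Emit:
{"api": "apply_moves", "payload": {
  "moves": [0.1,0.01,0,0,0,0,0.2,0.02,0,0,0,0,0.3,0.03,0,0,0,0,0.4,0.04,0,0,0,0,0.5,0.05,0,0,0,0,0.6,0.06,0,0,0,0,0.7,0.07,0,0,0,0,0.8,0.08,0,0,0,0]
}}

```text
clock: 8.92
tcp_pos: [0.5313, -0.0055, 0.1336]
orientation: [-0.001, -0.047, 0.999, -0.0]
wrist_force: [-3.4, -0.4, 8.5]
finger_gap: 0.0233
grip_force: 70.8
```

```bash
python3 - <<'E'
from h import *
np.set_printoptions(precision=4,suppress=True)
a,K,T=cam('scene')
s=status.get_state();q=s['orientation'];p=s['tcp_pos'];y=2*np.arctan2(q[2],q[1])-np.pi;print(p,q,y,s['wrist_force'],s['ft_torque'])
f=lambda i,c:cv2.resize(i[c[1]-33:c[1]+33,c[0]-33:c[0]+33],None,fx=6,fy=6,interpolation=3)
cv2.imwrite('pics/c5.png',f(a,(342,175)))
E
```

```text
[ 0.5323 -0.0055  0.1336] [-0.0004 -0.0471  0.9989 -0.0001] 0.09419476490780232 [-1.8685 -0.0657  6.2063] [0.0106 0.3046 0.0446]
```

View pics/c5.png

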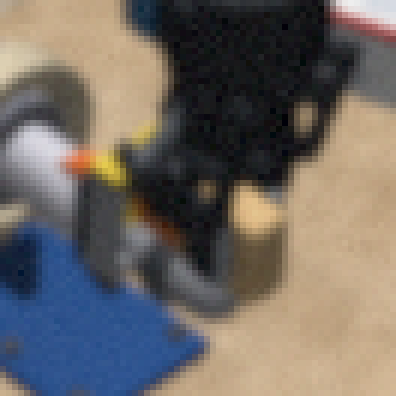

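The blade now protrudes beyond the clip, the bridge has risen and the push force has dropped. I advance to bring the notch under the pin.

Emit:
{"api": "apply_moves", "payload": {
  "moves": [0.1,0.01,0,0,0,0,0.2,0.02,0,0,0,0,0.3,0.03,0,0,0,0,0.4,0.04,0,0,0,0,0.5,0.05,0,0,0,0,0.6,0.06,0,0,0,0,0.65,0.06,0,0,0,0,0.65,0.06,0,0,0,0]
}}

```text
clock: 9.63
tcp_pos: [0.5496, -0.0041, 0.1337]
orientation: [0.001, -0.047, 0.999, -0.0]
wrist_force: [-1.1, -0.3, 5.8]
finger_gap: 0.0231
grip_force: 70.4
```

```bash
python3 - <<'E'
from h import *
np.set_printoptions(precision=4,suppress=True)
a,K,T=cam('scene');b,K2,T2=cam('top')
s=status.get_state();q=s['orientation'];p=s['tcp_pos'];y=2*np.arctan2(q[2],q[1])-np.pi;print(p,q,y,s['wrist_force'],s['ft_torque'])
for z in (.142,.157,.167): print(proj(K,T,[.588,.0005,z]))
f=lambda i,c:cv2.resize(i[c[1]-33:c[1]+33,c[0]-33:c[0]+33],None,fx=6,fy=6,interpolation=3)
cv2.imwrite('pics/c6.png',np.hstack([f(b,(348,185)),f(a,(337,170))]))
E
```

```text
[ 0.5496 -0.0041  0.1337] [ 0.0007 -0.0471  0.9989 -0.0002] 0.09427402373470528 [-0.2242 -0.5196  5.3085] [ 0.0554 -0.0525  0.0047]
[332.5035 170.6243]
[332.5684 166.4857]
[332.6123 163.689 ]
```

View pics/c6.png

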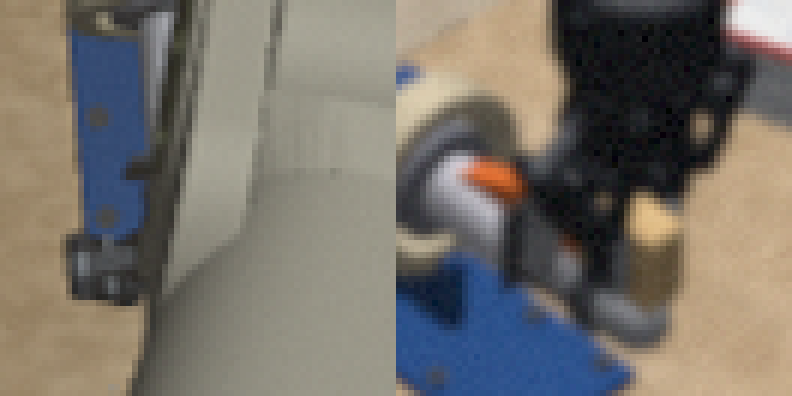

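Notch should now be under the pin (handle at x ≈ −40 mm). I lift slowly.

Emit:
{"api": "apply_moves", "payload": {
  "moves": [0,0,0.1,0,0,0,0,0,0.2,0,0,0,0,0,0.3,0,0,0,0,0,0.4,0,0,0,0,0,0.5,0,0,0,0,0,0.6,0,0,0,0,0,0.7,0,0,0,0,0,0.8,0,0,0]
}}

```text
clock: 10.4
tcp_pos: [0.5485, -0.004, 0.1531]
orientation: [-0.0, -0.047, 0.999, 0.0]
wrist_force: [0.0, 0.3, -3.8]
finger_gap: 0.0229
grip_force: 69.2
```

```bash
python3 - <<'E'
from h import *
s=status.get_state();print(s['tcp_pos'],s['wrist_force'],s['ft_torque'])
E
```

```text
[ 0.5485036  -0.00398385  0.15310695] [ 0.00620953  0.27067477 -3.7511387 ] [ 0.00370587  0.11268739 -0.01404648]
```

About 1.2 N of extra weight shows: the clip hangs in the notch. I lift it clear and look.

Emit:
{"api": "apply_moves", "payload": {
  "moves": [0,0,0.15,0,0,0,0,0,0.3,0,0,0,0,0,0.45,0,0,0,0,0,0.6,0,0,0,0,0,0.75,0,0,0,0,0,0.9,0,0,0,0,0,1.05,0,0,0,0,0,1.2,0,0,0,0,0,1.35,0,0,0,0,0,1.5,0,0,0,0,0,1.65,0,0,0,0,0,1.8,0,0,0,0,0,2,0,0,0,0,0,2.2,0,0,0,0,0,2.2,0,0,0,0,0,2.2,0,0,0]
}}

```text
clock: 11.73
tcp_pos: [0.549, -0.0041, 0.2085]
orientation: [0.0, -0.047, 0.999, -0.0]
wrist_force: [-0.2, 0.4, -3.5]
finger_gap: 0.0232
grip_force: 69.2
```

```bash
python3 - <<'E'
from h import *
s=status.get_state();print(s['tcp_pos'],s['wrist_force'],s['ft_torque'])
a,K,T=cam('scene')
f=lambda i,c:cv2.resize(i[c[1]-40:c[1]+40,c[0]-40:c[0]+40],None,fx=6,fy=6,interpolation=3)
cv2.imwrite('pics/c7.png',f(a,(337,160)))
E
```

```text
[ 0.54901925 -0.00405362  0.20853425] [-0.23633926  0.44390489 -3.52656166] [ 0.00514619  0.07330376 -0.00326608]
```

View pics/c7.png

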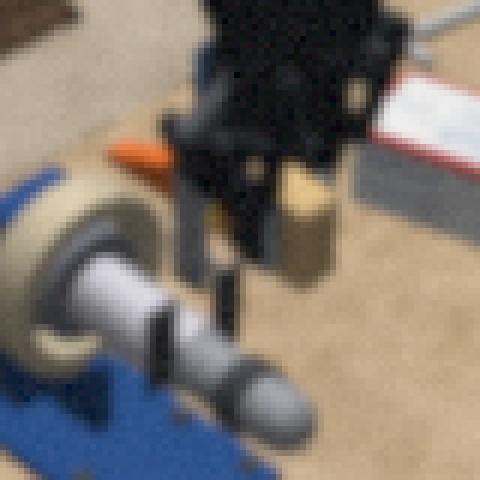

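The clip hangs on the blade clear of the axle, whose bare groove is visible. I carry it above the pad.

Emit:
{"api": "apply_moves", "payload": {
  "moves": [-0.05,-0.2,0,0,0,0,-0.15,-0.6,0,0,0,0,-0.3,-1.2,0,0,0,0,-0.5,-1.9,0,0,0,0,-0.7,-2.7,0,0,0,0,-0.9,-3.5,0,0,0,0,-1.1,-4.3,0,0,0,0,-1.3,-5.1,0,0,0,0,-1.5,-5.9,0,0,0,0,-1.75,-6.7,0,0,0,0,-1.95,-7.5,0,0,0,0,-2.15,-8.3,0,0,0,0,-2.4,-9.1,0,0,0,0,-2.6,-9.9,0,0,0,0,-2.8,-10.6,0,0,0,0,-2.9,-11.2,0,0,0,0,-3,-11.6,0,0,0,0,-3.1,-11.8,0,0,0,0,-3.1,-11.8,0,0,0,0,-3.1,-11.8,0,0,0,0]
}}

```text
clock: 13.45
tcp_pos: [0.4711, -0.2987, 0.2079]
orientation: [-0.0, -0.047, 0.999, 0.0]
wrist_force: [-0.3, -0.3, -4.2]
finger_gap: 0.0231
grip_force: 69.1
```

Emit:
{"api": "apply_moves", "payload": {
  "moves": [0,0,-0.2,0,0,0,0,0,-0.5,0,0,0,0,0,-0.9,0,0,0,0,0,-1.3,0,0,0,0,0,-1.7,0,0,0,0,0,-2.1,0,0,0,0,0,-2.5,0,0,0,0,0,-2.9,0,0,0,0,0,-3.3,0,0,0,0,0,-3.7,0,0,0,0,0,-4.1,0,0,0,0,0,-4.4,0,0,0,0,0,-4.6,0,0,0,0,0,-4.7,0,0,0,0,0,-4.7,0,0,0,0,0,-4.7,0,0,0]
}}

```text
clock: 14.78
tcp_pos: [0.4714, -0.2992, 0.0908]
orientation: [0.0, -0.047, 0.999, -0.0]
wrist_force: [-0.3, 0.9, -2.7]
finger_gap: 0.0234
grip_force: 69.1
```

```bash
python3 - <<'E'
from h import *
s=status.get_state();print(s['tcp_pos'],s['orientation'],s['wrist_force'],s['ft_torque'])
a,K,T=cam('scene');b,K2,T2=cam('top')
c=proj(K,T,[.5,-.296,.06]).astype(int);d=proj(K2,T2,[.5,-.296,.06]).astype(int);print(c,d)
f=lambda i,c:cv2.resize(i[c[1]-40:c[1]+40,c[0]-40:c[0]+40],None,fx=5,fy=5,interpolation=3)
cv2.imwrite('pics/c8.png',np.hstack([f(b,d),f(a,c)]))
E
```

```text
[ 0.47142438 -0.2991638   0.09080733] [ 1.70404400e-04 -4.70883949e-02  9.98890708e-01 -9.07226349e-05] [-0.25067614  0.92147888 -2.74488283] [-0.02231435  0.04030878  0.06371279]
[425 166] [450 220]
```

View pics/c8.png

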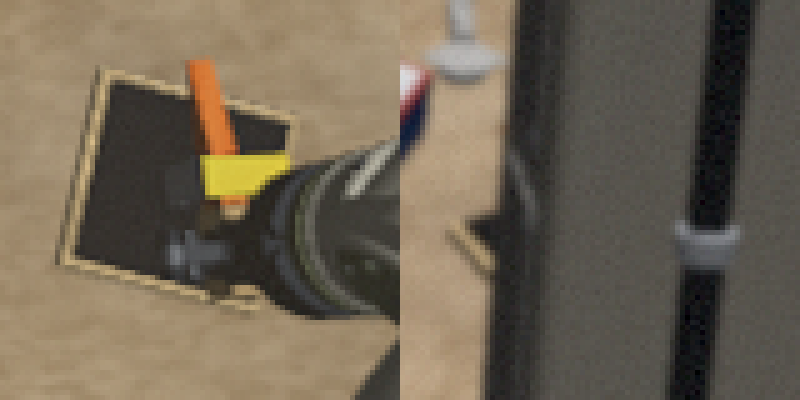

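In the top view the clip hangs level over the pad, bridge at about (459,215). I lower it gently.

Emit:
{"api": "apply_moves", "payload": {
  "moves": [0,0,-0.2,0,0,0,0,0,-0.4,0,0,0,0,0,-0.6,0,0,0,0,0,-0.8,0,0,0,0,0,-0.9,0,0,0,0,0,-1,0,0,0,0,0,-1.05,0,0,0,0,0,-1.1,0,0,0,0,0,-1.15,0,0,0,0,0,-1.2,0,0,0,0,0,-1.25,0,0,0,0,0,-1.3,0,0,0,0,0,-1.3,0,0,0]
}}

```text
clock: 15.97
tcp_pos: [0.4712, -0.299, 0.0579]
orientation: [-0.0, -0.047, 0.999, 0.0]
wrist_force: [0.6, 0.3, -1.7]
finger_gap: 0.0232
grip_force: 69.1
```

```bash
python3 - <<'E'
from h import *
np.set_printoptions(precision=4,suppress=True)
s=status.get_state();print(s['tcp_pos'],s['wrist_force'],s['ft_torque'])
E
```

```text
[ 0.4712 -0.299   0.0579] [ 0.5843  0.2771 -1.7002] [0.0218 0.0189 0.0139]
```

Emit:
{"api": "apply_moves", "payload": {
  "moves": [0,0,-0.07,0,0,0,0,0,-0.14,0,0,0,0,0,-0.14,0,0,0,-0.05,0,-0.14,0,0,0,-0.15,-0.01,-0.14,0,0,0,-0.25,-0.02,-0.14,0,0,0,-0.35,-0.03,-0.14,0,0,0,-0.45,-0.04,-0.14,0,0,0,-0.55,-0.05,-0.14,0,0,0,-0.65,-0.06,-0.14,0,0,0,-0.75,-0.07,-0.14,0,0,0,-0.9,-0.085,-0.14,0,0,0,-1.05,-0.1,-0.14,0,0,0,-1.2,-0.115,-0.14,0,0,0,-1.35,-0.13,-0.14,0,0,0,-1.35,-0.13,-0.14,0,0,0]
}}

```text
clock: 17.3
tcp_pos: [0.4366, -0.3022, 0.0545]
orientation: [-0.0, -0.047, 0.999, 0.0]
wrist_force: [-0.4, 0.7, -2.7]
finger_gap: 0.0224
grip_force: 69.1
```

```bash
python3 - <<'E'
from h import *
np.set_printoptions(precision=4,suppress=True)
s=status.get_state();print(s['tcp_pos'],s['wrist_force'],s['ft_torque'])
b,K2,T2=cam('top')
m=cv2.inRange(cv2.cvtColor(b,cv2.COLOR_BGR2HSV),(22,150,100),(34,255,255))[180:250,410:500];ys,xs=np.nonzero(m)
p=plane(K2,T2,(xs.mean()+410,ys.mean()+180),.085);print(len(xs),p,xs.min()+410,xs.max()+410,ys.min()+180,ys.max()+180)
E
```

```text
[ 0.4366 -0.3022  0.0545] [-0.3844  0.6735 -2.6624] [-0.0009  0.0175  0.0339]
146 [ 0.5106 -0.2961  0.085 ] 445 462 212 221
```

The clip stayed at (0.511,−0.296) while the wedge slid out. I withdraw fully.

Emit:
{"api": "apply_moves", "payload": {
  "moves": [-0.15,-0.01,0,0,0,0,-0.4,-0.04,0,0,0,0,-0.7,-0.07,0,0,0,0,-1.1,-0.1,0,0,0,0,-1.5,-0.14,0,0,0,0,-2,-0.19,0,0,0,0,-2.5,-0.24,0,0,0,0,-3,-0.28,0,0,0,0,-3.5,-0.33,0,0,0,0,-4,-0.38,0,0,0,0,-4.4,-0.42,0,0,0,0,-4.6,-0.44,0,0,0,0,-4.6,-0.44,0,0,0,0,-4.6,-0.44,0,0,0,0]
}}

```text
clock: 18.52
tcp_pos: [0.3224, -0.3136, 0.0547]
orientation: [0.0, -0.047, 0.999, -0.0]
wrist_force: [-1.0, -0.5, -1.4]
finger_gap: 0.0234
grip_force: 69.1
```

```bash
python3 - <<'E'
from h import *
np.set_printoptions(precision=4,suppress=True)
s=status.get_state();print(s['tcp_pos'],s['wrist_force'])
b,K2,T2=cam('top')
cv2.imwrite('pics/c9.png',cv2.resize(b[170:320,350:530],None,fx=4,fy=4,interpolation=3))
E
```

```text
[ 0.3224 -0.3136  0.0547] [-0.9599 -0.5038 -1.3819]
```

View pics/c9.png

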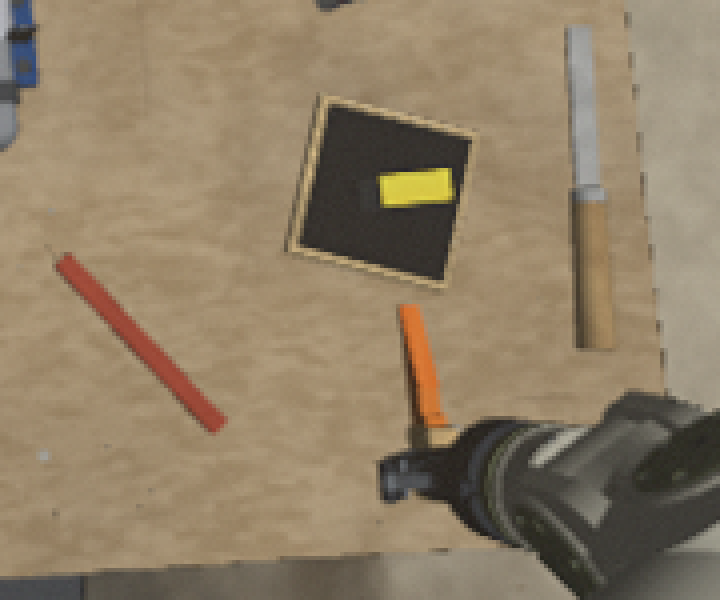

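The clip stands on the pad (bridge in the crop at (416,188)). The blade is clear of the pad and the handle is over the bench. I lower and release.

Emit:
{"api": "apply_moves", "payload": {
  "moves": [0,0,-0.3,0,0,0,0,0,-0.7,0,0,0,0,0,-1.1,0,0,0,0,0,-1.3,0,0,0,0,0,-1.45,0,0,0,0,0,-1.5,0,0,0,0,0,-1.54,0,0,0,0,0,-1.58,0,0,0,0,0,-1.58,0,0,0,0,0,-1.58,0,0,0]
}}

```text
clock: 19.4
tcp_pos: [0.3227, -0.3135, 0.0154]
orientation: [0.0, -0.047, 0.999, -0.0]
wrist_force: [0.2, 0.8, -1.8]
finger_gap: 0.0233
grip_force: 69.3
```

Emit:
{"api": "apply_moves", "payload": {
  "moves": [0,0,0,0,0,0,0,0,0,0,0,0,0,0,0,0,0,0,0,0,0,0,0,0,0,0,0,0,0,0,0,0,0,0,0,0],
  "claw": 60
}}

```text
clock: 19.9
tcp_pos: [0.3225, -0.3134, 0.0152]
orientation: [0.0, -0.047, 0.999, -0.0]
wrist_force: [1.5, 0.1, 0.2]
finger_gap: 0.0512
grip_force: 0.0
```

Emit:
{"api": "apply_moves", "payload": {
  "moves": [0,0,0.3,0,0,0,0,0,0.9,0,0,0,0,0,1.8,0,0,0,0,0,2.9,0,0,0,0,0,4,0,0,0,0,0,5,0,0,0,0,0,6,0,0,0,0,0,6,0,0,0,0,0,6,0,0,0]
}}

```text
clock: 20.65
tcp_pos: [0.3232, -0.3143, 0.167]
orientation: [0.001, -0.047, 0.999, -0.002]
wrist_force: [-0.1, 0.4, -0.9]
finger_gap: 0.0516
grip_force: 0.0
```

```bash
python3 - <<'E'
from h import *
np.set_printoptions(precision=4,suppress=True)
s=status.get_state();print(s['tcp_pos'],s['wrist_force'],s['clock'])
a,K,T=cam('scene');b,K2,T2=cam('top')
cv2.imwrite('pics/c10.png',np.hstack([cv2.resize(b[190:310,400:500],None,fx=4,fy=4,interpolation=3),cv2.resize(a[140:260,370:470],None,fx=4,fy=4,interpolation=3)]))
E
```

```text
[ 0.3232 -0.3143  0.167 ] [-0.0613  0.4156 -0.8873] 20.65
```

View pics/c10.png

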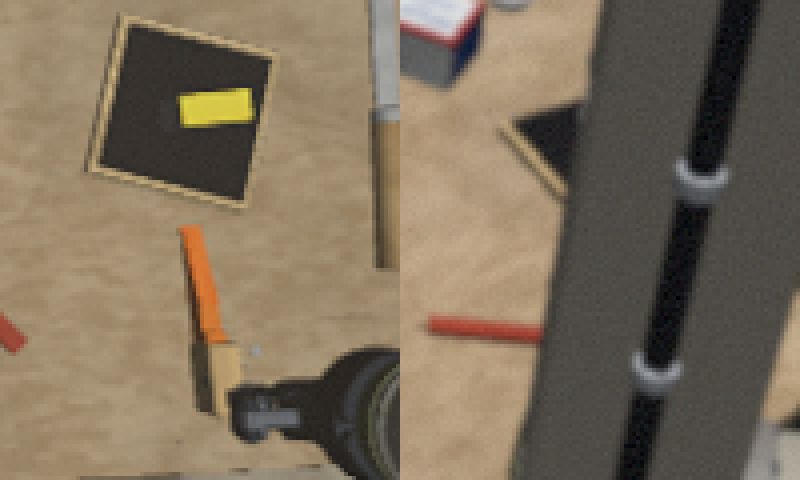

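The wedge lies flat on the bench with its tip at (447.8,247), about 85 mm from the pad's centre. The clip stands on the pad, so I hand in.

```bash
python3 -c "
from workcell import job; print(job.hand_in())"
```

```text
the job is handed in; nothing more can be done
None
```

The job is handed in at about 21 s of the 72 s allowed, with no verdict returned: the wedge raised the clip off the axle, the clip stands on the pad, and the wedge lies flat on the bench clear of it.

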